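# Set out the dose pots and open the safety-capped tablet bottle

## Robot

A 6-joint arm with a two-finger parallel gripper is mounted at the origin on a cart in front of the work surface, level with it; the furniture and walls round the work are solid. World frame = base frame: x ahead of the robot, y to its left, z up, the work surface at z = 0. Lengths are in m, angles in degrees, forces in N, time in s.
With the tool pointing down it reaches from about 0.275 to 0.75 m from the base axis. Payload 10.2 kg.
Tool frame: the origin (TCP) lies midway between the tips of the shut fingers; the grasp point (between the pads) lies robot.grasp_offset behind it (robot.grasp_offset is the distance from the TCP to the grasp point, in m); z points along the fingers, y is the line along which they close (so a half turn about z gives the same grasp; the last joint's range is limited). The gripper opens to 85 mm and grips with 20 to 120 N. Pads are 22 mm wide; open, the fingers measure 114 mm over their backs; the gripper's body (76 mm by 85 mm) begins 54 mm behind the grasp point. The pads swing forward as they close: fully open they stand 13 mm farther back than shut.
Start: joints at [58.247, 17.928, 85.812, -0, 76.261, -12.8], TCP at [0.171, 0.497, 0.231] pointing down, gripper open.
Joint ranges: [-168.41, 168.41], [-55.51, 124.54], [10.69, 146.95], [-70.63, 250.63], [1, 178], [-165.06, 165.06]. Speed limits (degrees/s): [136.94, 136.94, 172.46, 180, 180, 180].

## Interface

Orientations are given as [roll, pitch, yaw] about the fixed x, y, z axes, in that order (R = Rz(yaw) Ry(pitch) Rx(roll)).
In Python, from workcell import status, camera, camera_model, hand_in, robot gives the robot as it stands.
- The arm moves only by the shell command python3 -m handwheel 'ROWS' [FORCE]. ROWS is JSON, a list of rows, each a list of 7 numbers: the shift along the tool's x, y, z in mm, then the turn, a rotation vector about the tool's x, y, z in degrees, then the gripper command: -1 is shut, 1 is fully open, values between are in proportion. A call has exactly 5 rows; each row is the pose to reach, as a shift and turn from the pose commanded when the call began, along the tool's axes at that moment; what a row does not reach only later rows make up. A row lasts 1/8 s, in which the tool goes at most 62.5 mm and 10.7 degrees, less where a joint would pass 70% of its speed; a pose out of reach is approached as far as the arm can. A call with a gripper value outside its range is refused whole. The fingers move at their own pace and stop on an object; FORCE is the grip in N (left out, the last holds). Time passes only in rows, so rows that repeat a pose let the fingers close, or fill a call up. It gives the time, the measured TCP pose, the force, the opening and the grip force at its end, in the units of the state.
- status.get_state(): the state, without advancing time (a new reading comes with each control period).
- camera(name): name is "scene" or "top" or "wrist"; returns the picture (400x640x3 uint8, blue, green, red); there is no depth.
- camera_model(name): a dict with "camera_matrix" (3x3 intrinsics, pixels), "R" (3x3) and "t" (3): a world point X has camera coordinates R X + t. Camera axes: x right, y down, z forward; pixel columns grow to the right and rows downward; lengths in m; the calibration is good to about 2 mm. A picture is of the moment at which its call begins: read the wrist's pose just before it. camera_model takes no time and is no camera call; for the wrist camera it gives the pose at the moment of the call.
- hand_in(): hands the job in; it is judged then, once.
The state is a dict: "t": time; "q": joint angles; "qvel": joint speeds; "joint_torque": joint torques, N m; "tcp_pos": TCP position; "eef_rot": TCP orientation; "contact_force": force on the tool from outside, world axes, zero at the start; "torque": the same for the moment, N m; "grip_width": opening from 0.0 (shut) to 1.0 (fully open); "finger_force": force on a finger pad.
Only numpy, scipy, OpenCV 4.12 (cv2) and the standard library are available. Lean on these libraries where they do the work, as an engineer would, in place of code of your own. Each camera call takes 0.05 s, during which the arm holds its last target. There are 200 camera calls.

## Task

Get the day's tablets ready to count out: the yellow morning pot already stands in the one-dot well of the white tray, so set the green midday pot upright in the two-dot well and then the blue evening pot upright in the three-dot well, each fully down and let go. Then open the square tablet bottle that stands in the tray's pocket: press its safety cap down, keep it down while turning it about a quarter turn anticlockwise (seen from above), and lift it straight off without pulling the bottle out of the pocket. Finish while still holding the cap, level and steady, about 5 cm straight above the open bottle so that it can go straight back on; leave the yellow pot, mug, jar, tea box and teaspoon where they are.

Things in the scene. Friction and masses are not known exactly. Their poses are not given: they have to be found in the camera images.
- tray: White plastic dosing tray, fixed on the worktop, 102 mm (own x) by 290 mm (own y), top surface 28 mm above the worktop, rim 1 mm higher. Origin: centre of its underside; z up. In a row along its own y, from +y to -y: wells 1, 2, 3 and the square bottle pocket, all 17 mm deep (floor at z = 11 mm). The dots that number the wells lie on the tray's -x side.
- well_1 (a point): Floor centre of the round one-dot well with a yellow ring round it (44 mm wide, 17 mm deep), at (0, 98, 11) mm in the tray's frame; the yellow pot stands in it from the start.
- well_2 (a point): Floor centre of the round two-dot well with a green ring (44 mm wide, 17 mm deep), at (0, 44, 11) mm in the tray's frame. Neighbouring wells are 54 mm apart along the tray's y, so close the fingers along the tray's x here.
- well_3 (a point): Floor centre of the round three-dot well with a blue ring (44 mm wide, 17 mm deep), at (0, -10, 11) mm in the tray's frame; the bottle's axis is 90 mm farther along the tray's -y. Close the fingers along the tray's x.
- pocket (a point): Floor centre of the square pocket (62 mm wide, 17 mm deep), at (0, -100, 11) mm in the tray's frame. The bottle stands loose in it with 1 mm of play each side; its square walls keep the bottle from turning (about 2 degrees of play).
- pot_yellow: Yellow open pot, same shape as the green one, standing in well 1. Origin: centre of its underside.
- pot_green: Green open round plastic pot, 40 mm wide (rim bead 41 mm), 56 mm high, wall 2 mm, foot chamfered to 33 mm, 25 g; stands upright on the worktop right of the tray, beside the hob. Origin: centre of its underside, z up. Seated in a well it stands 39 mm above the tray's top.
- pot_blue: Blue open round plastic pot, same shape as the green one; stands upright on the worktop right of the tray, beside the hob. The green and the blue pot swap places from start to start. Origin: centre of its underside, z up.
- bottle: Square amber tablet bottle with a blank label, loose, about 0.3 kg: body 60 x 60 mm and 62 mm high, sloping shoulder up to 70 mm, round neck 30 mm wide up to the rim at 91.5 mm. Origin: centre of its underside, z up, axes parallel to the tray's.
- bottle_rim (a point): Centre of the bottle's mouth, 91.5 mm above its underside. Two lugs on the neck hold the cap's two inner tabs. Kept down, the cap turns anticlockwise only; from 60 to 125 degrees of turn its tabs are in the gaps between the lugs and it lifts off freely; a stop ends the turn at about 130 degrees.
- cap: White ribbed push-and-turn cap with red anticlockwise arrows on top, loose, 40 g, 47 mm wide, 28.5 mm high. Origin: centre of its underside (lower edge of the skirt), z up; seated, it lies 78 mm above the bottle's underside and its x axis is parallel to the bottle's. Level with the skirt's lower edge, fingertips are still 16 mm above the bottle's square body.
- cap_top (a point): Centre of the cap's flat top, 28.5 mm above its underside. A spring in the cap pushes it up with 5 N, rising by 0.9 N per mm: to unlock, push it straight down at least 4.5 mm (about 9 N); it stops hard at 8.5 mm (13 N). It must be kept down for the first 60 degrees of turn.
- mug: White mug with blue spots, 79 x 110 x 96 mm, a bystander on the left. Origin: centre of its underside. Behind it, left of y = 0.18 m, a cupboard stands full height on the worktop, its front and handle from about x = 0.53 m on: keep the arm drawn in when it swings past.
- jar: Jar with a red lid, 65 mm wide, 100 mm high, a bystander behind right. Origin: centre of its underside.
- tea_box: Cardboard tea box, 71 x 126 x 76 mm, a bystander behind the tray. Origin: centre of its underside. Above it, from about x = 0.62 m on, hangs a wall cupboard, 0.45 m over the worktop.
- spoon: Metal teaspoon, 137 x 28 x 13 mm, lying along y behind the tray, a bystander. Origin: centre of its underside.
Mind the look-alikes: they are no part of the job. Of the things that look like the cap, the smaller one is meant.

How it is judged (in metres and radians):
On the way, in this order (a step that is already met when the one before it is completed fails the run):
1. the green pot stands in the two-dot well and is let go, while the blue pot is not yet in its well (horizontal distance between pot_green and well_2 below 0.005 m and z of pot_green in the frame of tray between 0.008 and 0.0145 m and angle between pot_green's own z axis and vertical below 0.08 rad and contact force between the fingers and pot_green below 0.05 N and horizontal distance between pot_blue and well_3 above 0.03 m), for 0.2 s.
2. the blue pot stands in the three-dot well and is let go, the green pot still in its own (horizontal distance between pot_blue and well_3 below 0.005 m and z of pot_blue in the frame of tray between 0.008 and 0.0145 m and angle between each of pot_blue, pot_green's own z axis and vertical below 0.08 rad and contact force between the fingers and pot_blue below 0.05 N and horizontal distance between pot_green and well_2 below 0.005 m and z of pot_green in the frame of tray between 0.008 and 0.0145 m and contact force between the fingers and pot_green below 0.05 N), for 0.2 s.
3. both pots in, the seated cap is pressed down at least 3 mm (horizontal distance between pot_green and well_2 below 0.005 m and z of pot_green in the frame of tray between 0.008 and 0.0145 m and angle between each of pot_green, pot_blue's own z axis and vertical below 0.08 rad and horizontal distance between pot_blue and well_3 below 0.005 m and z of pot_blue in the frame of tray between 0.008 and 0.0145 m and z of cap in the frame of bottle below 0.075 m and angle between the x axis of cap and the x axis of bottle, either way round below 0.4 rad), for 0.05 s.
4. the cap is turned under its lugs while it is still down on the neck (horizontal distance between pot_green and well_2 below 0.005 m and z of pot_green in the frame of tray between 0.008 and 0.0145 m and angle between each of pot_green, pot_blue's own z axis and vertical below 0.08 rad and horizontal distance between pot_blue and well_3 below 0.005 m and z of pot_blue in the frame of tray between 0.008 and 0.0145 m and z of cap in the frame of bottle below 0.08 m and angle between the x axis of cap and the x axis of bottle, either way round above 0.7 rad), for 0.05 s.
At the end, for the whole second after the job is handed in: The gripper holds the cap still and level (within 11 degrees), its underside 15 to 100 mm above the bottle's rim and within 25 mm of its axis; the bottle is down and upright in its pocket; all three pots stand fully down in their own wells (within 5 mm), let go (all of step 2 and z of cap in the frame of bottle between 0.1065 and 0.1915 m and horizontal distance between cap and bottle_rim below 0.025 m and angle between cap's own z axis and vertical below 0.2 rad and contact force between the fingers and cap above 1 N and contact force between cap and bottle below 0.05 N and contact force between cap and tray below 0.05 N and linear speed of cap below 0.03 m/s and z of each of bottle, pot_yellow in the frame of tray below 0.0145 m and horizontal distance between bottle and pocket below 0.006 m and angle between each of bottle, pot_yellow's own z axis and vertical below 0.08 rad and horizontal distance between pot_yellow and well_1 below 0.005 m and z of pot_yellow in the frame of tray above 0.008 m and contact force between the fingers and pot_yellow below 0.05 N); the arm keeps its last pose, push and grip.
It fails at once if the bottle is pulled more than 10 mm up out of its pocket (z of bottle in the frame of tray above 0.021 m).
It fails at once if the yellow pot is lifted from its well (z of pot_yellow in the frame of tray above 0.021 m).
It fails at once if the mug, jar, tea box or teaspoon is moved more than 25 mm (distance of any of mug, jar, tea_box, spoon from where it was at the start of the episode above 0.025 m).
It also fails if it takes over 66 s, if anything falls off the work surface, if the arm or the gripper's body presses on something with over 40 N, if the wrist force passes 120 N, or if a joint passes its speed limit or range.

## Working session

There is one attempt and no reset: what is moved stays moved. The work goes in short steps, Python scripts to look and compute and a shell command to move; the robot and the scene stay as the last step left them, time stands still between calls to the robot, and variables do not carry over. Pictures are saved under pics/ and viewed, at most 10 in all, crops included, and the job is handed in when it is done.

```bash
mkdir -p pics; ls; python3 - <<'E'
from workcell import status,camera,camera_model,robot
import cv2,numpy as np
print(status.get_state()); print(robot.grasp_offset)
for n in("scene","top"):
    cv2.imwrite(f"pics/{n}0.png",camera(n)); m=camera_model(n); print(n,m)
E
```

```text
pics
{'t': 0.0, 'q': array([ 5.82462088e+01,  1.79602899e+01,  8.58540857e+01, -1.07828899e-03,
        7.62601782e+01, -1.28012818e+01]), 'qvel': array([-0.02162997, -0.06924126, -0.03698103, -0.05604435, -0.06665414,
        0.05676004]), 'joint_torque': array([ 5.32523918e-04, -4.12267363e+01, -2.59752470e+01, -1.27635622e-04,
        3.96000920e-03, -2.39288227e-05]), 'tcp_pos': array([0.1704023 , 0.49630661, 0.23072702]), 'eef_rot': array([-1.79927067e+02, -1.54978343e-02,  1.61047738e+02]), 'contact_force': array([-0.36935556, -0.52139797,  1.2093349 ]), 'torque': array([ 0.03517419,  0.0668756 , -0.01678271]), 'finger_force': 0.0, 'grip_width': 1.000626757877519}
0.0187
scene {'camera_matrix': array([[508.79962541,   0.        , 319.18434471],
       [  0.        , 508.79962541, 201.06976979],
       [  0.        ,   0.        ,   1.        ]]), 'R': array([[ 0.82654279, -0.56252621, -0.019781  ],
       [-0.42477328, -0.60030779, -0.67764166],
       [ 0.3693165 ,  0.56850226, -0.73512618]]), 't': array([-0.43680909,  0.30459973,  1.19614209])}
top {'camera_matrix': array([[426.21501944,   0.        , 313.48994632],
       [  0.        , 426.21501944, 201.6198159 ],
       [  0.        ,   0.        ,   1.        ]]), 'R': array([[-0.0276114 , -0.99957112,  0.00975619],
       [-0.98431499,  0.02548611, -0.17456934],
       [ 0.17424583, -0.01442326, -0.98459655]]), 't': array([0.00884818, 0.5413971 , 1.02751092])}
```

View pics/top0.png

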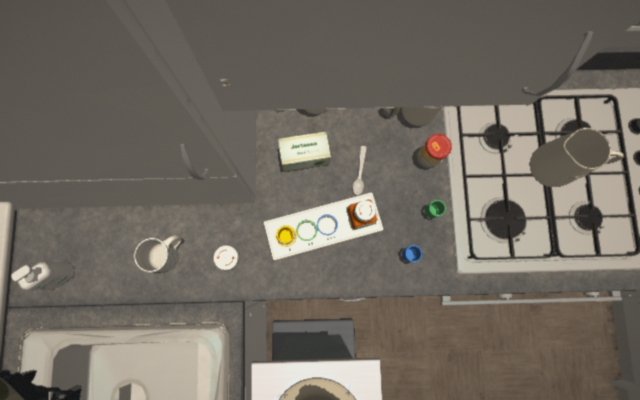

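View pics/scene0.png

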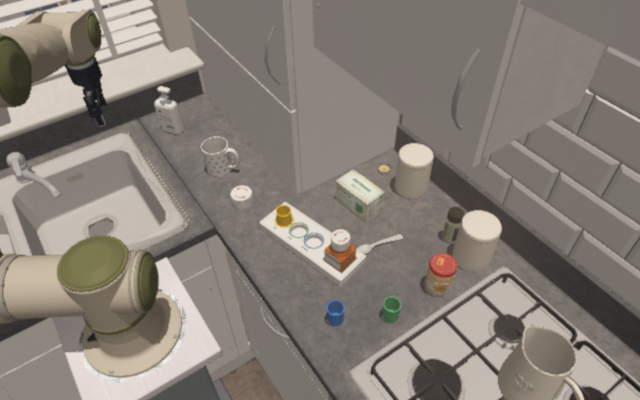

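Top view: the tray lies near pixels (264,222)–(383,230). The yellow pot is at (286,236), the green ring at (306,230) and the blue ring at (327,225). The bottle cap is at (365,211), the green pot at (436,210) and the blue pot at (412,254). The look-alike cap on the worktop is at (226,258). The scene view agrees with this.

```bash
cat > h.py <<'E'
import cv2,numpy as np
from workcell import status,camera,camera_model,robot
def cast(m,px,z):
    R,t,K=m["R"],m["t"],m["camera_matrix"]; C=-R.T@t
    px=np.atleast_2d(px).astype(float)
    d=(np.c_[px,np.ones(len(px))]@np.linalg.inv(K).T)@R
    return (C+d*((z-C[2])/d[:,2])[:,None])[:,:2], C[:2]
def mask(im,lo,hi,box=None):
    k=cv2.inRange(cv2.cvtColor(im,cv2.COLOR_BGR2HSV),np.array(lo),np.array(hi))
    if box:
        z=np.zeros_like(k); a,b,c,d=box; z[b:d,a:c]=k[b:d,a:c]; k=z
    return k
def biggest(k):
    cs,_=cv2.findContours(k,cv2.RETR_EXTERNAL,cv2.CHAIN_APPROX_NONE)
    return max(cs,key=cv2.contourArea)[:,0,:]
def rimcentre(m,c,z,r):
    "centre of a round thing of radius r whose far upper edge at height z is seen"
    P,C=cast(m,c,z); u=P.mean(0)-C; u/=np.linalg.norm(u); v=np.array([-u[1],u[0]])
    a=(P@u).max()-r; b=((P@v).max()+(P@v).min())/2
    return a*u+b*v, np.ptp(P@v)
E
python3 - <<'E'
from h import *
im=cv2.imread("pics/top0.png"); m=camera_model("top")
G=((45,80,40),(85,255,255)); B=((100,80,40),(125,255,255)); Y=((20,100,60),(35,255,255))
for n,c,box in(("green",G,(420,195,450,225)),("blue",B,(398,240,428,268)),("yel",Y,(268,215,304,255))):
    k=mask(im,*c,box); print(n,cv2.countNonZero(k),*rimcentre(m,biggest(k),.056 if n!="yel" else .067,.0205))
for n,c,box in(("ring2",((40,50,40),(90,255,255)),(292,215,318,245)),("ring3",((95,50,40),(130,255,255)),(312,210,342,240))):
    k=mask(im,*c,box); ct=biggest(k); e=cv2.fitEllipse(ct); print(n,cv2.countNonZero(k),e,cast(m,e[0],.028)[0])
k=mask(im,(0,0,150),(179,60,255),(255,185,392,268)); k=cv2.morphologyEx(k,cv2.MORPH_CLOSE,np.ones((9,9)))
P=cast(m,biggest(k),.029)[0].astype(np.float32); r=cv2.minAreaRect(P); print("tray",r)
big=cv2.resize(im[180:280,250:450],None,fx=4,fy=4,interpolation=cv2.INTER_CUBIC); cv2.imwrite("pics/crop1.png",big)
E
```

```text
green 265 [ 0.51687841 -0.31385572] 0.03773342243158989
blue 277 [ 0.40546375 -0.24693439] 0.04154902032582314
yel 325 [0.46015928 0.0664817 ] 0.05091143766512912
ring2 90 ((306.43414306640625, 229.9474639892578), (20.082069396972656, 20.34130859375), 98.96128845214844) [[0.47235847 0.01399769]]
ring3 69 ((326.83917236328125, 224.40042114257812), (19.384851455688477, 20.076147079467773), 103.88278198242188) [[ 0.48514994 -0.03827429]]
tray ((0.4963577389717102, -0.025445565581321716), (0.13226333260536194, 0.2912537455558777), 14.167082786560059)
```

View pics/crop1.png

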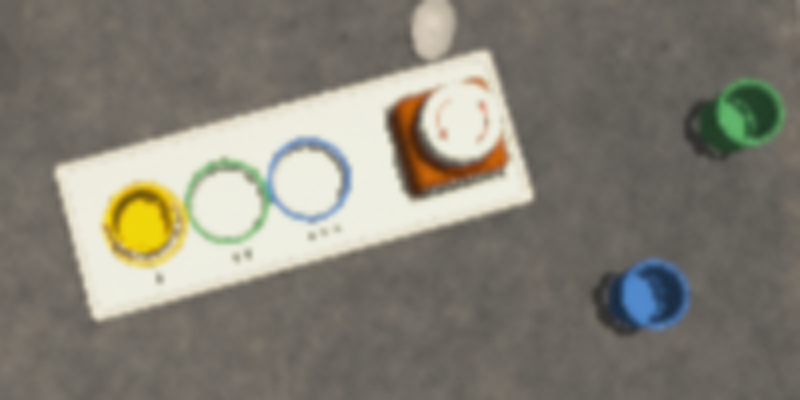

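The tray yaw is about 14°. I'll swing to a hover above the green pot, with tool yaw 104° so the fingers close along the tray's x, and look from close by.

```bash
cat > go.py <<'E'
# go.py x y z yaw n : full shift/turn per call for n calls from the present pose (pure arithmetic)
import sys,numpy as np
from scipy.spatial.transform import Rotation as R
from workcell import status
x,y,z,yaw=map(float,sys.argv[1:5]); n=int(sys.argv[5]) if len(sys.argv)>5 else 1
s=status.get_state(); p=s["tcp_pos"]; A=R.from_euler("xyz",s["eef_rot"],degrees=True)
B=R.from_euler("xyz",[180,0,yaw],degrees=True); d=(A.inv()*B).as_rotvec()/n; T=np.array([x,y,z])
print("at",p.round(4),s["eef_rot"].round(2),"F",s["contact_force"].round(1),"t",round(s["t"],2))
for i in range(n):
    Ai=A*R.from_rotvec(d*i); print("call",i+1,(Ai.inv().apply(T-p)/n*1000).round(1),np.degrees(d).round(1))
E
python3 go.py 0.48 -0.29 0.26 104 3
```

```text
at [0.1704 0.4963 0.2308] [-1.7994e+02 -1.0000e-02  1.6104e+02] F [ 0.2  0.3 -0.5] t 0.1
call 1 [-182.7 -214.4   -9.5] [-0.  0. 19.]
call 2 [-242.6 -143.1   -9.6] [-0.  0. 19.]
call 3 [-276.   -56.3   -9.7] [-0.  0. 19.]
```

```bash
python3 -m handwheel '[[-36,-43,-2,0,0,4,1],[-73,-86,-4,0,0,8,1],[-109,-129,-6,0,0,11,1],[-146,-172,-8,0,0,15,1],[-183,-214,-10,0,0,19,1]]'
python3 -m handwheel '[[-48,-29,-2,0,0,4,1],[-97,-57,-4,0,0,8,1],[-145,-86,-6,0,0,11,1],[-194,-114,-8,0,0,15,1],[-243,-143,-10,0,0,19,1]]'
python3 -m handwheel '[[-55,-11,-2,0,0,4,1],[-110,-23,-4,0,0,8,1],[-166,-34,-6,0,0,11,1],[-221,-45,-8,0,0,15,1],[-276,-56,-10,0,0,19,1]]'
python3 -m handwheel '[[0,0,0,0,0,0,1],[0,0,0,0,0,0,1],[0,0,0,0,0,0,1],[0,0,0,0,0,0,1],[0,0,0,0,0,0,1]]'
python3 - <<'E'
from h import *
m=camera_model("wrist"); im=camera("wrist"); cv2.imwrite("pics/w1.png",im); print(m)
E
```

```text
t: 0.72
tcp_pos: [0.2742, 0.2331, 0.2413]
eef_rot: [180.0, 0.0, 141.9]
contact_force: [-0.2, 0.3, -0.3]
grip_width: 0.999
finger_force: 0.0
t: 1.35
tcp_pos: [0.378, -0.0294, 0.2514]
eef_rot: [180.0, 0.0, 122.9]
contact_force: [-0.3, 0.5, 0.3]
grip_width: 0.999
finger_force: 0.0
t: 1.98
tcp_pos: [0.4817, -0.2912, 0.261]
eef_rot: [-180.0, -0.0, 103.9]
contact_force: [0.2, 1.2, 0.0]
grip_width: 0.997
finger_force: 0.0
t: 2.6
tcp_pos: [0.4813, -0.289, 0.2616]
eef_rot: [180.0, 0.0, 104.1]
contact_force: [-0.4, 0.0, 0.8]
grip_width: 1.001
finger_force: 0.0
{'camera_matrix': array([[312.46380434,   0.        , 312.83248927],
       [  0.        , 312.46380434, 206.53854683],
       [  0.        ,   0.        ,   1.        ]]), 'R': array([[ 9.70171461e-01,  2.42419735e-01, -9.48381749e-05],
       [ 2.30306347e-01, -9.21571035e-01,  3.12515302e-01],
       [ 7.56724767e-02, -3.03215269e-01, -9.49912721e-01]]), 't': array([-0.39679629, -0.42654377,  0.28638025])}
```

View pics/w1.png

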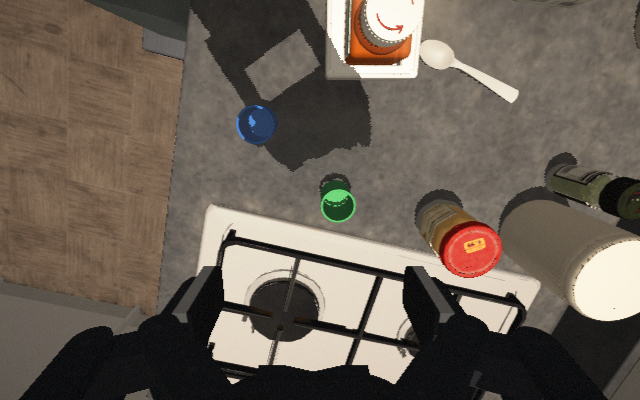

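The wrist view shows the green rim near (338,206), the blue pot in shadow at (257,125), the bottle cap at (390,15) and the tray's -y end at row 78. Next I'll refine both pots.

```bash
python3 - <<'E'
from h import *
m=camera_model("wrist"); im=cv2.imread("pics/w1.png")
for n,c,box in(("green",((45,80,30),(85,255,255)),(310,165,370,230)),("blue",((100,90,30),(125,255,255)),(228,95,288,150))):
    ct=biggest(mask(im,*c,box)); print(n,cv2.boundingRect(ct),*rimcentre(m,ct,.056,.0205))
# tray -y end edge and side edges
k=mask(im,(0,0,130),(179,70,255),(322,0,424,84)); k=cv2.morphologyEx(k,cv2.MORPH_CLOSE,np.ones((25,25)))
P=cast(m,biggest(k),.029)[0].astype(np.float32); r=cv2.minAreaRect(P); print(r); print(cv2.boxPoints(r))
E
python3 go.py 0.517 -0.314 0.10 104 1
```

```text
green (321, 180, 35, 43) [ 0.51766496 -0.31361576] 0.040944777345740035
blue (236, 105, 42, 39) [ 0.40570613 -0.24623407] 0.04096150000445087
((0.5124037265777588, -0.1305098533630371), (0.10790181905031204, 0.07530269026756287), 14.019800186157227)
[[ 0.4509386  -0.10705006]
 [ 0.4691812  -0.18010963]
 [ 0.5738689  -0.15396965]
 [ 0.5556263  -0.08091007]]
at [ 0.4813 -0.2891  0.2615] [1.7999e+02 1.0000e-02 1.0407e+02] F [ 0.3  0.2 -0.2] t 2.65
call 1 [-32.8  28.5 161.5] [0.  0.  0.1]
```

```bash
python3 -m handwheel '[[-20,18,50,0,0,0,1],[-32.5,29,100,0,0,0,1],[-32.5,29,150,0,0,0,1],[-32.5,29,200,0,0,0,1],[-32.5,29,236,0,0,0,1]]'
python3 -m handwheel '[[0,0,0,0,0,0,0.3],[0,0,0,0,0,0,-1],[0,0,0,0,0,0,-1],[0,0,0,0,0,0,-1],[0,0,0,0,0,0,-1]]' 20
python3 -m handwheel '[[0,0,0,0,0,0,-1],[0,0,-40,0,0,0,-1],[0,0,-80,0,0,0,-1],[0,0,-120,0,0,0,-1],[0,0,-120,0,0,0,-1]]'
python3 go.py 0.4724 0.0140 0.145 104 2
```

```text
t: 3.28
tcp_pos: [0.5168, -0.3133, 0.0231]
eef_rot: [-179.9, -0.1, 104.1]
contact_force: [-0.3, -0.5, 0.3]
grip_width: 0.998
finger_force: 0.0
t: 3.9
tcp_pos: [0.5182, -0.3147, 0.0275]
eef_rot: [179.9, 0.2, 104.1]
contact_force: [-1.5, 0.4, 7.4]
grip_width: 0.461
finger_force: 20.1
t: 4.53
tcp_pos: [0.5186, -0.3149, 0.1494]
eef_rot: [179.8, 0.4, 104.1]
contact_force: [0.0, -0.2, -0.4]
grip_width: 0.461
finger_force: 20.5
at [ 0.5186 -0.3149  0.1494] [179.76   0.36 104.05] F [ 0.  -0.2 -0.4] t 4.53
call 1 [165.1  17.5   1.3] [0.1 0.2 0. ]
call 2 [165.1  17.5   1.7] [0.1 0.2 0. ]
```

```bash
python3 -m handwheel '[[20,0,-50,0,0,0,-1],[60,5,-60,0,0,0,-1],[110,11,-60,0,0,0,-1],[160,17,-60,0,0,0,-1],[210,22,-60,0,0,0,-1]]'
python3 -m handwheel '[[40,4,0,0,0,0,-1],[80,8,0,0,0,0,-1],[110,12,0,0,0,0,-1],[120,13,0,0,0,0,-1],[120,13,0,0,0,0,-1]]'
python3 -m handwheel '[[0,0,0,0,0,0,-1],[0,0,0,0,0,0,-1],[0,0,0,0,0,0,-1],[0,0,0,0,0,0,-1],[0,0,0,0,0,0,-1]]'
python3 - <<'E'
from h import *
m=camera_model("wrist"); im=camera("wrist"); cv2.imwrite("pics/w2.png",im); print(status.get_state()["grip_width"])
cv2.imwrite("pics/t2.png",camera("top"))
E
python3 go.py 0.4724 0.0140 0.045 104 1
```

```text
t: 5.15
tcp_pos: [0.487, -0.1031, 0.2048]
eef_rot: [-180.0, -0.0, 104.0]
contact_force: [0.2, 0.3, -0.6]
grip_width: 0.459
finger_force: 20.6
t: 5.78
tcp_pos: [0.4712, 0.0147, 0.2051]
eef_rot: [-180.0, 0.0, 104.1]
contact_force: [-0.5, -0.4, 0.2]
grip_width: 0.462
finger_force: 20.6
t: 6.4
tcp_pos: [0.4712, 0.0147, 0.2053]
eef_rot: [-180.0, 0.0, 104.0]
contact_force: [0.0, 0.2, -0.7]
grip_width: 0.456
finger_force: 20.6
0.4647822162845473
at [0.4712 0.0147 0.2053] [180.     0.   104.05] F [ 0.4  0.2 -0.5] t 6.5
call 1 [ -1.    1.  160.3] [0. 0. 0.]
```

View pics/w2.png

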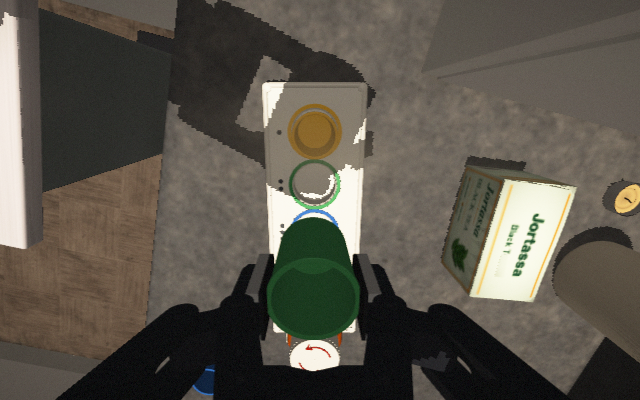

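The wrist view shows the green ring at (315,184), the yellow pot at (315,132), and the held pot's rim at (313,297), centred between the fingers. I'll refine the well and the in-hand offset.

```bash
python3 - <<'E'
from h import *
m=camera_model("wrist"); im=cv2.imread("pics/w2.png")
k=mask(im,(40,60,40),(90,255,255),(284,152,346,216))
ct=biggest(k); h=cv2.convexHull(ct); P=cast(m,h[:,0],.028)[0].astype(np.float32); print("ring2",cv2.boundingRect(ct),cv2.minEnclosingCircle(P),P.min(0),P.max(0),(P.min(0)+P.max(0))/2)
# tray sides: left/right edges by rows 90..200
k=mask(im,(0,0,90),(179,60,255),(255,75,375,240))
for r in (95,110,150,165): 
    xs=np.where(k[r]>0)[0]; print(r,xs.min(),xs.max(),cast(m,[[xs.min(),r],[xs.max(),r]],.029)[0])
# pot rim in hand
k=mask(im,(40,60,15),(90,255,255),(255,216,370,345)); ct=biggest(k); low=ct[ct[:,1]>285]
for z in(.230,.234):
    P=cast(m,low,z)[0]; A=np.c_[2*P,np.ones(len(P))]; s=np.linalg.lstsq(A,(P**2).sum(1),rcond=None)[0]; print("rim",z,s[:2],np.sqrt(s[2]+s[0]**2+s[1]**2))
E
```

```text
ring2 (289, 160, 52, 49) ((0.47237566113471985, 0.015486915595829487), 0.027736663818359375) [ 0.44477108 -0.01192406] [0.4998709  0.04251539] [0.47232097 0.01529567]
95 255 366 [[0.39528433 0.08796835]
 [0.49921204 0.11387365]]
110 255 374 [[0.39785429 0.0743538 ]
 [0.51086675 0.10252519]]
150 265 374 [[0.41495661 0.03852799]
 [0.52258051 0.06536043]]
165 255 374 [[0.4079422  0.02091228]
 [0.5272166  0.05065127]]
rim 0.23 [0.47158789 0.0129062 ] 0.021035393032128
rim 0.234 [0.47091268 0.01561821] 0.020328536995393536
```

```bash
python3 -m handwheel '[[-0.3,1.2,45,0,0,0,-1],[-0.3,1.2,85,0,0,0,-1],[-0.3,1.2,120,0,0,0,-1],[-0.3,1.2,140,0,0,0,-1],[-0.3,1.2,145,0,0,0,-1]]'
python3 -m handwheel '[[0,0,4,0,0,0,-1],[0,0,8,0,0,0,-1],[0,0,12,0,0,0,-1],[0,0,16,0,0,0,-1],[0,0,18,0,0,0,-1]]'
python3 -m handwheel '[[0,0,1,0,0,0,-1],[0,0,2,0,0,0,-1],[0,0,3,0,0,0,-1],[0,0,4,0,0,0,-1],[0,0,4,0,0,0,-1]]'
```

```text
t: 7.12
tcp_pos: [0.472, 0.0149, 0.0594]
eef_rot: [-179.9, -0.1, 104.0]
contact_force: [-0.8, -0.1, -0.2]
grip_width: 0.455
finger_force: 20.6
t: 7.75
tcp_pos: [0.4724, 0.0147, 0.0421]
eef_rot: [-180.0, -0.0, 104.0]
contact_force: [-0.3, 0.8, -0.0]
grip_width: 0.458
finger_force: 20.6
t: 8.38
tcp_pos: [0.4725, 0.0148, 0.0385]
eef_rot: [180.0, 0.0, 104.1]
contact_force: [-1.1, 0.5, 2.8]
grip_width: 0.462
finger_force: 20.9
```

```bash
python3 -m handwheel '[[0,0,0.5,0,0,0,-1],[0,0,0.5,0,0,0,0.2],[0,0,0.5,0,0,0,0.6],[0,0,0.5,0,0,0,1],[0,0,0,0,0,0,1]]'
python3 -m handwheel '[[0,0,-20,0,0,0,1],[0,0,-60,0,0,0,1],[0,0,-110,0,0,0,1],[0,0,-160,0,0,0,1],[0,0,-160,0,0,0,1]]'
python3 - <<'E'
from h import *
m=camera_model("wrist"); im=camera("wrist"); cv2.imwrite("pics/w3.png",im)
k=mask(im,(40,60,15),(90,255,255),(250,110,390,380)); ct=biggest(k); print(cv2.boundingRect(ct),*rimcentre(m,ct,.067,.0205))
k=mask(im,(95,60,20),(130,255,255),(250,150,390,380)); ct=biggest(k);print(cv2.boundingRect(ct))
E
python3 go.py 0.4056 -0.2465 0.2 104 1
```

```text
t: 9.0
tcp_pos: [0.4724, 0.0147, 0.0382]
eef_rot: [-180.0, -0.0, 104.0]
contact_force: [-0.4, 0.4, 0.1]
grip_width: 1.001
finger_force: 0.0
t: 9.62
tcp_pos: [0.4739, 0.0145, 0.2015]
eef_rot: [179.6, 0.2, 104.1]
contact_force: [0.3, -0.5, -1.1]
grip_width: 1.002
finger_force: 0.0
(285, 159, 52, 55) [0.47163172 0.01748158] 0.04688482653466913
(286, 211, 49, 43)
at [0.4728 0.0147 0.1992] [1.7986e+02 7.0000e-02 1.0405e+02] F [ 0.3  1.  -0.4] t 9.68
call 1 [-237.1 -128.6   -0.8] [0.1 0.1 0.1]
```

View pics/w3.png

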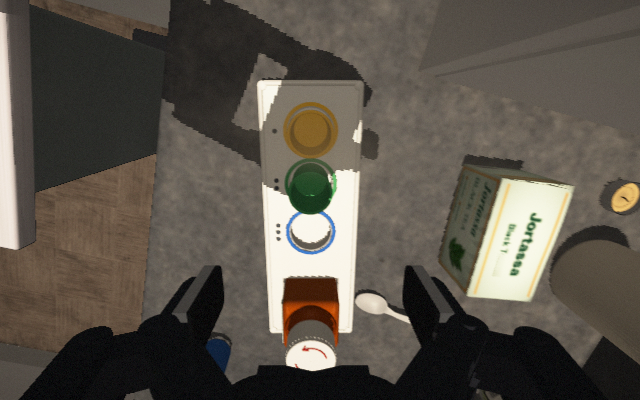

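The green pot stands upright in well 2 (rim near (312,188)). The blue ring is at (311,231) and the cap at (311,353). Next is the blue pot.

```bash
python3 - <<'E'
from h import *
im=cv2.imread("pics/w3.png"); m=camera_model("wrist")
k=mask(im,(95,60,20),(130,255,255),(270,200,350,265)); ct=biggest(k); P=cast(m,cv2.convexHull(ct)[:,0],.028)[0].astype(np.float32); print(cv2.boundingRect(ct),cv2.minEnclosingCircle(P),(P.min(0)+P.max(0))/2)
E
python3 -m handwheel '[[-47,-26,0,0,0,0,1],[-95,-51,0,0,0,0,1],[-142,-77,0,0,0,0,1],[-190,-103,0,0,0,0,1],[-237,-128.5,0,0,0,0,1]]'
python3 -m handwheel '[[0,0,0,0,0,0,1],[0,0,50,0,0,0,1],[0,0,100,0,0,0,1],[0,0,145,0,0,0,1],[0,0,170,0,0,0,1]]'
python3 go.py 0.4056 -0.2465 0.026 104 1
```

```text
(286, 211, 49, 43) ((0.48276397585868835, -0.03549927473068237), 0.0270010307431221) [ 0.4825632  -0.03591333]
t: 10.3
tcp_pos: [0.4041, -0.2476, 0.1968]
eef_rot: [-179.9, -0.1, 104.0]
contact_force: [1.0, -0.1, 0.3]
grip_width: 1.001
finger_force: 0.0
t: 10.92
tcp_pos: [0.4042, -0.2441, 0.0252]
eef_rot: [-179.9, -0.3, 104.1]
contact_force: [0.4, -0.2, -0.0]
grip_width: 0.999
finger_force: 0.0
at [ 0.4042 -0.2441  0.0252] [-179.86   -0.26  104.09] F [ 0.4 -0.2 -0. ] t 10.93
call 1 [-2.6  0.8 -0.8] [-0.1 -0.3  0.1]
```

```bash
python3 -m handwheel '[[0,0,0,0,0,0,1],[0,0,0,0,0,0,0.3],[0,0,0,0,0,0,-1],[0,0,0,0,0,0,-1],[0,0,0,0,0,0,-1]]' 20
python3 -m handwheel '[[0,0,0,0,0,0,-1],[0,0,-40,0,0,0,-1],[0,0,-90,0,0,0,-1],[0,0,-140,0,0,0,-1],[0,0,-180,0,0,0,-1]]'
python3 -m handwheel '[[0,0,0,0,0,0,-1],[0,0,0,0,0,0,-1],[0,0,0,0,0,0,-1],[0,0,0,0,0,0,-1],[0,0,0,0,0,0,-1]]'
python3 go.py 0.4853 -0.0378 0.206 104 1
python3 - <<'E'
from h import *
m=camera_model("wrist"); im=camera("wrist"); cv2.imwrite("pics/w4.png",im); z=status.get_state()["tcp_pos"][2]
k=mask(im,(95,70,15),(130,255,255),(255,216,370,345)); ct=biggest(k); print(cv2.boundingRect(ct)); low=ct[ct[:,1]>285]
for dz in(.026,.028,.030):
    P=cast(m,low,z+dz)[0]; A=np.c_[2*P,np.ones(len(P))]; s=np.linalg.lstsq(A,(P**2).sum(1),rcond=None)[0]; print("rim",dz,s[:2],np.sqrt(s[2]+s[0]**2+s[1]**2))
E
```

```text
t: 11.55
tcp_pos: [0.4057, -0.2467, 0.0291]
eef_rot: [179.9, 0.1, 104.0]
contact_force: [-0.8, 0.2, 6.7]
grip_width: 0.445
finger_force: 20.6
t: 12.18
tcp_pos: [0.4053, -0.2463, 0.2105]
eef_rot: [179.9, 0.1, 104.0]
contact_force: [0.6, -0.7, -0.4]
grip_width: 0.445
finger_force: 20.5
t: 12.8
tcp_pos: [0.4052, -0.2463, 0.2079]
eef_rot: [-180.0, -0.0, 104.0]
contact_force: [0.0, -0.1, -0.1]
grip_width: 0.45
finger_force: 20.5
at [ 0.4052 -0.2463  0.2079] [-1.7998e+02 -4.0000e-02  1.0404e+02] F [ 0.  -0.1 -0.1] t 12.8
call 1 [182.8 128.3   2. ] [-0. -0.  0.]
(267, 218, 92, 122)
rim 0.026 [ 0.40558357 -0.24754948] 0.020161773576441226
rim 0.028 [ 0.40524386 -0.24618874] 0.01981908015870305
rim 0.03 [ 0.40490416 -0.244828  ] 0.019476386740962474
```

```bash
python3 -m handwheel '[[46,32,0,0,0,0,-1],[91,64,0,0,0,0,-1],[137,96,0,0,0,0,-1],[170,119,0,0,0,0,-1],[183,128,0,0,0,0,-1]]'
python3 -m handwheel '[[0,0,0,0,0,0,-1],[0,0,30,0,0,0,-1],[0,0,70,0,0,0,-1],[0,0,100,0,0,0,-1],[0,0,120,0,0,0,-1]]'
python3 -m handwheel '[[0,0,0,0,0,0,-1],[0,0,0,0,0,0,-1],[0,0,0,0,0,0,-1],[0,0,0,0,0,0,-1],[0,0,0,0,0,0,-1]]'
python3 go.py 0.4853 -0.0378 0.040 104 1
python3 - <<'E'
from h import *
im=camera("wrist"); cv2.imwrite("pics/w5.png",im)
E
```

```text
t: 13.48
tcp_pos: [0.4854, -0.0361, 0.2082]
eef_rot: [-180.0, -0.0, 104.2]
contact_force: [0.0, -0.7, -0.6]
grip_width: 0.445
finger_force: 20.5
t: 14.1
tcp_pos: [0.4843, -0.0393, 0.087]
eef_rot: [-179.9, -0.0, 103.9]
contact_force: [0.3, -0.3, -0.3]
grip_width: 0.453
finger_force: 20.5
t: 14.72
tcp_pos: [0.4852, -0.0378, 0.0886]
eef_rot: [180.0, 0.0, 104.1]
contact_force: [0.1, -0.0, -0.9]
grip_width: 0.446
finger_force: 20.5
at [ 0.4852 -0.0378  0.0886] [1.7998e+02 2.0000e-02 1.0406e+02] F [ 0.1 -0.  -0.9] t 14.72
call 1 [-0.   0.1 48.6] [0.  0.  0.1]
```

View pics/w5.png

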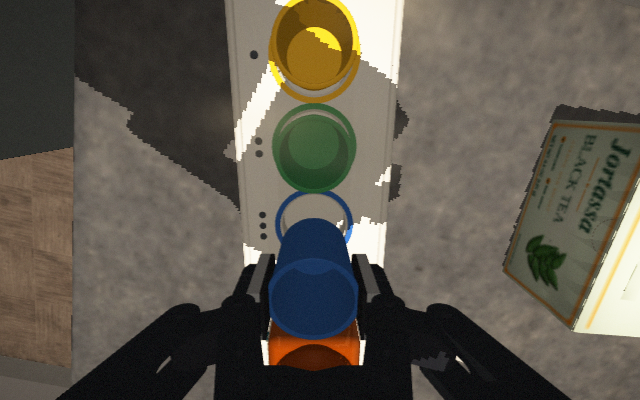

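The held blue pot (column 314) lines up with the blue ring (column 314), and the green and yellow pots stand seated. Lowering now.

```bash
python3 -m handwheel '[[0,0,12,0,0,0,-1],[0,0,24,0,0,0,-1],[0,0,34,0,0,0,-1],[0,0,41,0,0,0,-1],[0,0,46,0,0,0,-1]]'
python3 -m handwheel '[[0,0,1,0,0,0,-1],[0,0,2,0,0,0,-1],[0,0,3,0,0,0,-1],[0,0,4,0,0,0,-1],[0,0,4,0,0,0,-1]]'
```

```text
t: 15.4
tcp_pos: [0.485, -0.0378, 0.0418]
eef_rot: [-180.0, -0.0, 104.0]
contact_force: [1.0, 0.2, -0.6]
grip_width: 0.449
finger_force: 20.5
t: 16.02
tcp_pos: [0.4857, -0.0378, 0.0399]
eef_rot: [179.9, 0.1, 104.1]
contact_force: [-5.6, 2.1, 16.9]
grip_width: 0.448
finger_force: 21.7
```

```bash
python3 -m handwheel '[[0,0,-1,0,0,0,-1],[0,0,-1,0,0,0,0.2],[0,0,-1,0,0,0,0.6],[0,0,-1,0,0,0,1],[0,0,-1,0,0,0,1]]'
python3 -m handwheel '[[0,0,-25,0,0,0,1],[0,0,-75,0,0,0,1],[0,0,-130,0,0,0,1],[-30,0,-190,0,0,0,1],[-90,0,-210,0,0,0,1]]'
python3 -m handwheel '[[-40,0,0,0,0,0,1],[-70,0,0,0,0,0,1],[-70,0,0,0,0,0,1],[-70,0,0,0,0,0,1],[-70,0,0,0,0,0,1]]'
python3 - <<'E'
from h import *
m=camera_model("wrist"); im=camera("wrist"); cv2.imwrite("pics/w6.png",im)
k=mask(im,(0,0,15),(0,0,15)) 
E
python3 go.py 0.5071 -0.1251 0.2 104 1
```

```text
t: 16.65
tcp_pos: [0.485, -0.0378, 0.0392]
eef_rot: [-180.0, -0.0, 104.0]
contact_force: [0.7, -1.1, 0.7]
grip_width: 0.998
finger_force: 0.0
t: 17.27
tcp_pos: [0.5068, -0.1214, 0.2516]
eef_rot: [179.8, 0.2, 104.2]
contact_force: [1.5, -0.5, -0.8]
grip_width: 1.002
finger_force: 0.0
t: 17.9
tcp_pos: [0.5229, -0.1884, 0.248]
eef_rot: [180.0, 0.0, 104.1]
contact_force: [0.4, 0.4, 0.2]
grip_width: 0.999
finger_force: 0.0
at [ 0.523  -0.1885  0.248 ] [179.99   0.   104.1 ] F [1.3 0.5 1. ] t 17.95
call 1 [65.3  0.1 48. ] [0.  0.  0.1]
```

View pics/w6.png

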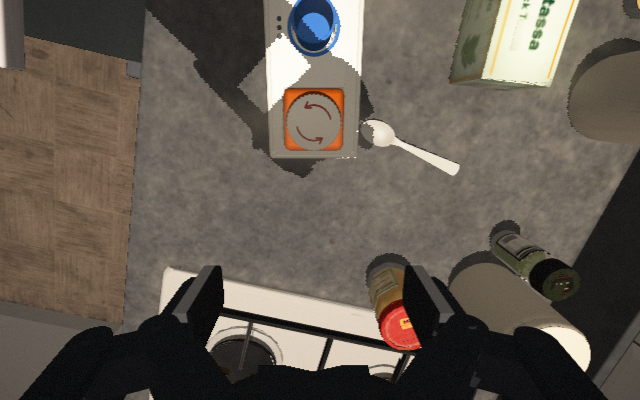

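The blue pot sits upright in well 3 at (314,25). The cap's top is at (315,121), inside the amber body.

```bash
python3 - <<'E'
from h import *
m=camera_model("wrist"); im=cv2.imread("pics/w6.png")
o=mask(im,(5,150,60),(22,255,255),(278,82,350,160)); hull=np.zeros_like(o); cv2.fillPoly(hull,[cv2.convexHull(biggest(o))],255)
cap=cv2.morphologyEx(cv2.bitwise_and(hull,cv2.bitwise_not(o)),cv2.MORPH_OPEN,np.ones((7,7)))
ct=biggest(cap); print(cv2.boundingRect(ct),cv2.fitEllipse(ct)); P=cast(m,ct,.1175)[0]
print(P.min(0),P.max(0),(P.min(0)+P.max(0))/2,P.mean(0),rimcentre(m,ct,.1175,.0235),cv2.minEnclosingCircle(P.astype(np.float32)))
E
```

```text
(286, 94, 55, 56) ((313.1968688964844, 121.50519561767578), (54.425350189208984, 55.61298370361328), 179.72857666015625)
[ 0.4835126  -0.14710325] [ 0.53019477 -0.10083243] [ 0.50685369 -0.12396784] [ 0.50701033 -0.12360364] (array([ 0.50655145, -0.12317851]), np.float64(0.04598558977516942)) ((0.5070408582687378, -0.12387899309396744), 0.023587865754961967)
```

```bash
python3 -m handwheel '[[25,0,0,0,0,0,1],[50,0.3,0,0,0,0,1],[66,0.3,20,0,0,0,1],[66,0.3,60,0,0,0,1],[66,0.3,100,0,0,0,1]]'
python3 -m handwheel '[[0,0,20,0,0,0,1],[0,0,40,0,0,0,1],[0,0,55,0,0,0,1],[0,0,55,0,0,0,1],[0,0,55,0,0,0,1]]'
python3 go.py 0.507 -0.1243 0.093 104 1
```

```text
t: 18.58
tcp_pos: [0.5073, -0.1244, 0.1472]
eef_rot: [179.9, 0.0, 104.1]
contact_force: [1.0, -1.1, -0.2]
grip_width: 1.003
finger_force: 0.0
t: 19.2
tcp_pos: [0.5076, -0.1253, 0.0936]
eef_rot: [179.9, 0.0, 104.1]
contact_force: [-0.4, -0.2, 0.4]
grip_width: 1.003
finger_force: 0.0
at [ 0.5076 -0.1253  0.0936] [1.7995e+02 5.0000e-02 1.0406e+02] F [-0.4 -0.2  0.4] t 19.2
call 1 [ 1.1 -0.4  0.6] [0.1 0.  0.1]
```

```bash
python3 -m handwheel '[[0.6,-0.4,0,0,0,0,0.4],[0.6,-0.4,0,0,0,0,-0.2],[0.6,-0.4,0,0,0,0,-1],[0.6,-0.4,0,0,0,0,-1],[0.6,-0.4,0,0,0,0,-1]]' 70
python3 -m handwheel '[[0,0,0,0,0,0,-1],[0,0,0,0,0,0,-1],[0,0,1,0,0,0,-1],[0,0,2,0,0,0,-1],[0,0,3,0,0,0,-1]]'
```

```text
t: 19.82
tcp_pos: [0.507, -0.1248, 0.0932]
eef_rot: [180.0, 0.0, 104.0]
contact_force: [1.2, 0.6, 5.1]
grip_width: 0.535
finger_force: 70.7
t: 20.45
tcp_pos: [0.507, -0.1248, 0.0902]
eef_rot: [180.0, 0.0, 104.0]
contact_force: [-0.1, 1.5, 7.6]
grip_width: 0.529
finger_force: 70.8
```

The spring law fits: 5.1 N at touch and 7.6 N at 3 mm. I'll press about 4 mm further.

```bash
python3 -m handwheel '[[0,0,1,0,0,0,-1],[0,0,2,0,0,0,-1],[0,0,3,0,0,0,-1],[0,0,4,0,0,0,-1],[0,0,4,0,0,0,-1]]'
python3 -m handwheel '[[0,0,0,0,0,-4,-1],[0,0,0,0,0,-11,-1],[0,0,0,0,0,-18,-1],[0,0,0,0,0,-25,-1],[0,0,0,0,0,-32,-1]]'
```

```text
t: 21.08
tcp_pos: [0.5071, -0.1248, 0.0865]
eef_rot: [179.9, 0.0, 104.0]
contact_force: [-1.6, 2.4, 11.7]
grip_width: 0.53
finger_force: 71.2
t: 21.7
tcp_pos: [0.5073, -0.1253, 0.0868]
eef_rot: [180.0, 0.1, 136.3]
contact_force: [-0.3, -0.3, 11.8]
grip_width: 0.53
finger_force: 71.4
```

```bash
python3 -m handwheel '[[0,0,0,0,0,-7,-1],[0,0,0,0,0,-14,-1],[0,0,0,0,0,-21,-1],[0,0,0,0,0,-28,-1],[0,0,0,0,0,-35,-1]]'
python3 -m handwheel '[[0,0,0,0,0,-7,-1],[0,0,0,0,0,-14,-1],[0,0,0,0,0,-21,-1],[0,0,0,0,0,-28,-1],[0,0,0,0,0,-28,-1]]'
python3 -c "
from workcell import status;s=status.get_state();print(s['torque'],s['q'])"
```

```text
t: 22.32
tcp_pos: [0.5074, -0.1253, 0.0868]
eef_rot: [-179.9, 0.1, 171.3]
contact_force: [-0.1, -0.1, 10.7]
grip_width: 0.533
finger_force: 71.4
t: 22.95
tcp_pos: [0.5074, -0.1253, 0.0868]
eef_rot: [-179.9, 0.1, -160.9]
contact_force: [0.3, -0.2, 10.0]
grip_width: 0.532
finger_force: 71.4
[-0.03981661 -0.03391167  0.05641855] [-2.67200217e+01  2.68339519e+01  9.64666661e+01 -2.68535044e-02
  5.65510272e+01 -1.35830169e+02]
```

Turned 95° with the cap held down. Now a slow lift, watching the force.

```bash
python3 -m handwheel '[[0,0,-2,0,0,0,-1],[0,0,-4,0,0,0,-1],[0,0,-6,0,0,0,-1],[0,0,-8,0,0,0,-1],[0,0,-8,0,0,0,-1]]'
python3 -m handwheel '[[0,0,-1,0,0,0,-1],[0,0,-2,0,0,0,-1],[0,0,-3,0,0,0,-1],[0,0,-4,0,0,0,-1],[0,0,-4,0,0,0,-1]]'
```

```text
t: 23.58
tcp_pos: [0.5071, -0.1251, 0.0941]
eef_rot: [-179.9, 0.0, -161.0]
contact_force: [1.7, -1.1, 4.4]
grip_width: 0.532
finger_force: 70.8
t: 24.2
tcp_pos: [0.5063, -0.1244, 0.0975]
eef_rot: [179.9, -0.1, -160.9]
contact_force: [-0.4, 0.3, -0.3]
grip_width: 0.532
finger_force: 71.4
```

```bash
python3 -m handwheel '[[0,0,-3,0,0,0,-1],[0,0,-6,0,0,0,-1],[0,0,-10,0,0,0,-1],[0,0,-15,0,0,0,-1],[0,0,-20,0,0,0,-1]]'
python3 -m handwheel '[[0,0,-10,0,0,0,-1],[0,0,-20,0,0,0,-1],[0,0,-30,0,0,0,-1],[0,0,-36,0,0,0,-1],[0,0,-38,0,0,0,-1]]'
python3 -m handwheel '[[0,0,0,0,0,0,-1],[0,0,0,0,0,0,-1],[0,0,0,0,0,0,-1],[0,0,0,0,0,0,-1],[0,0,0,0,0,0,-1]]'
python3 -m handwheel '[[0,0,0,0,0,0,-1],[0,0,0,0,0,0,-1],[0,0,0,0,0,0,-1],[0,0,0,0,0,0,-1],[0,0,0,0,0,0,-1]]'
python3 - <<'E'
from h import *
im=camera("scene"); cv2.imwrite("pics/s7.png",cv2.resize(im[160:320,220:440],None,fx=3,fy=3,interpolation=cv2.INTER_CUBIC))
E
```

```text
t: 24.82
tcp_pos: [0.5068, -0.1247, 0.1183]
eef_rot: [-180.0, 0.0, -161.0]
contact_force: [0.0, -0.1, -1.5]
grip_width: 0.533
finger_force: 71.4
t: 25.45
tcp_pos: [0.5068, -0.1247, 0.1562]
eef_rot: [-180.0, 0.0, -160.9]
contact_force: [-0.4, 0.4, 0.1]
grip_width: 0.528
finger_force: 71.4
t: 26.08
tcp_pos: [0.5067, -0.1247, 0.1558]
eef_rot: [180.0, -0.0, -161.0]
contact_force: [-1.0, 0.3, 0.1]
grip_width: 0.534
finger_force: 71.4
t: 26.7
tcp_pos: [0.5067, -0.1247, 0.1558]
eef_rot: [180.0, 0.0, -161.0]
contact_force: [-0.3, 0.6, -0.3]
grip_width: 0.533
finger_force: 71.4
```

View pics/s7.png

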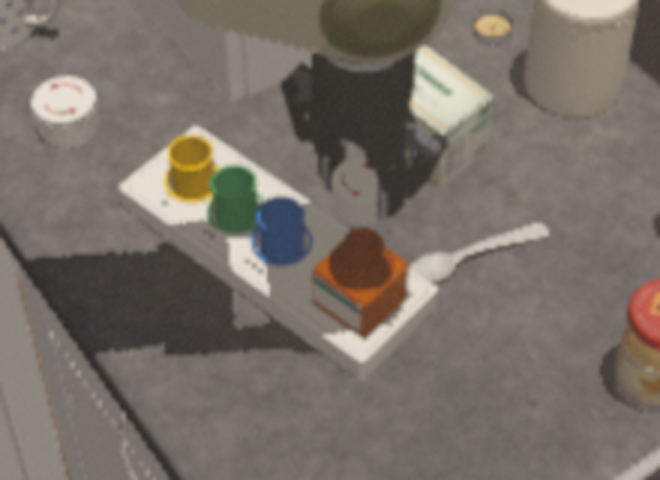

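The picture shows all three pots seated (about (191,168), (235,200) and (281,231)). The open bottle stands in its pocket at (360,280), and the cap is held level above it at (355,190). Handing in.

```bash
python3 -c "
from workcell import hand_in;print(hand_in())"
```

```text
the job is handed in; nothing more can be done
None
```

I handed the job in after about 27 s of robot time: the green and blue pots stand in wells 2 and 3 beside the yellow one, and the cap is held level about 5 cm above the open bottle, which is still in its pocket; the hand-in returned no verdict.

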